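Counter-hold a bolt head behind an instrument bracket

ROBOT

A 6-joint arm with a two-finger parallel gripper is mounted at the origin on the work surface. World frame = base frame: x ahead of the robot, y to its left, z up, the work surface at z = 0. Lengths are in m, angles in rad, forces in N, time in s.
With the tool pointing down it reaches from about 0.35 to 0.875 m from the base axis. Payload 15.5 kg.
Tool frame: the origin (TCP) lies between the finger pads; the fingertips stand 11 mm ahead of it and the grasp point (between the pads) lies 8 mm behind it (finger_overhang is the distance from the TCP to the fingertips, in m); z points along the fingers, y is the line along which they close (so a half turn about z gives the same grasp; the last joint's range is limited). The gripper opens to 85 mm and grips with 20 to 120 N. Pads are 22 mm wide; open, the fingers measure 114 mm over their backs; the gripper's body (76 mm by 85 mm) begins 54 mm behind the grasp point. The pads swing forward as they close: fully open they stand 13 mm farther back than shut.
Start: joints at [-1.397, 0.494, 1.345, -0, 1.302, -0.096], TCP at [0.167, -0.602, 0.242] pointing down, gripper open.
Joint ranges: [-2.91, 2.91], [-0.82, 2.16], [0.22, 2.67], [-1.22, 4.37], [0.12, 2.79], [-3.08, 3.08]. Speed limits (rad/s): [1.89, 1.89, 2.57, 3.01, 3.01, 3.01].

INTERFACE

Orientations are given as a unit quaternion [w, x, y, z].
In Python, from cell import observe, capture, calibration, job_done, finger_overhang gives the robot as it stands.
- The arm moves only by the shell command python3 -m pendant 'ROWS' [FORCE]. ROWS is JSON, a list that holds one entry, the list of rows, each a list of 7 numbers: the shift along the tool's x, y, z as a fraction of full scale, then the turn, a rotation vector about the tool's x, y, z as a fraction of full scale, then the closure, from -1 (fully open) to 1 (shut), so that 0 is half open. A call has 1 to 12 rows; each row shifts and turns the commanded pose from where the row before left it, along the tool's axes as they then stand; what a row does not reach is not made up. Full scale, the value 1, is 250 mm for a shift and 180 degrees for a turn. A row lasts 1/12 s, in which the tool goes at most 41.7 mm and 7.16 degrees, less where a joint would pass 70% of its speed; a pose out of reach is approached as far as the arm can. A call with a number of a shift or a turn outside -1 to 1 is refused whole. A call with a gripper value outside its range is refused whole. The fingers move at their own pace and stop on an object; FORCE is the grip in N (left out, the last holds). Time passes only in rows, so rows that do not move let the fingers close. It gives the time, the measured TCP pose, the force, the opening and the grip force at its end, in the units of the state.
- observe(): the state, without advancing time (a new reading comes with each control period).
- capture(name): name is "side" or "top"; returns the picture (384x512x3 uint8, blue, green, red); there is no depth.
- calibration(name): a dict with "fx", "fy", "cx", "cy" (pixels), "eye" and "orientation" of the camera in the world. Camera axes: x right, y down, z forward; pixel columns grow to the right and rows downward; lengths in m; the calibration is good to about 2 mm. A picture is of the moment at which its call begins. calibration takes no time and is no camera call.
- job_done(): hands the job in; it is judged then, once.
The state is a dict: "clock": time; "joint_pos": joint angles; "qvel": joint speeds; "joint_efforts": joint torques, N m; "tool_pos": TCP position; "ee_rot": TCP orientation; "force": force on the tool from outside, world axes, zero at the start; "torque": the same for the moment, N m; "grip_width": finger opening in m; "finger_force": force on a finger pad.
Only numpy, scipy, OpenCV 4.12 (cv2) and the standard library are available. Lean on these libraries where they do the work, as an engineer would, in place of code of your own. Each camera call takes 0.05 s, during which the arm holds its last target. There are 200 camera calls.

TASK

Start the slow nut driver by pressing its green button fully down and letting it come up again; the driver then drags the bolt round. Reach down from above into the narrow gap between the aluminium upright and the black lamp box behind it, grip the brass hexagonal bolt head between the fingers and stop it turning. Finish while still gripping it, the head standing still, and leave the lamp box and everything else on the bench where it is.

Things in the scene. Friction and masses are not known exactly. Their poses are not given: they have to be found in the camera images.
- station: Fixed aluminium bracket with nut driver. Origin on the bench under the centre of the upright. x points from the robot's side through the upright to its back, y along it, z up. Upright 12 mm thick, 150 mm wide, top 135 mm above the bench; base plate 12 mm thick. Two low ribs behind it at y +-70, 62 mm high. Black driver housing on the robot's side: x -175 to -60, 90 mm wide, top 128 mm up.
- start_top (a point): Centre of the top face of the green push button (28 mm across, in a grey collar 44 mm across and 12 mm high) on the driver housing; at station x -125, y 0, 146 mm above the bench when up. It is pressed straight down.
- start (a joint): Travel of the button in m: 0 up, 0.006 fully down. Spring return; about 5 N takes it fully down. Pressing it fully trips the driver, which then keeps turning the bolt also after the button is let go.
- bolt_head: Brass hexagonal bolt head, 24 mm across flats, 28 across corners, 20 mm long along the horizontal bolt axis (station x); red dot on its free end. Origin at its centre: station x +24, y 0, 100 mm above the bench, 35 mm below the upright's top; 8 mm of bare shank and washer part it from the upright. Grip it from above, one finger on each side along station y. The frame turns with it.
- bolt (a joint): Turn of the bolt in rad: about 0.04 and still at first; after the button it grows at about 0.08 rad/s (0.05 N m, strongly damped; clockwise seen from the robot) and does not run out in the time allowed. A firm grip stops it. At 0 and every 1.047 rad two flats stand upright, facing station +y and -y; at other angles it is gripped by its corners, up to 28 mm apart.
- lamp: Loose black lamp box, 100 mm (x) by 130 mm by 98 mm high, 1.6 kg, origin at the centre of its underside. It stands behind the bolt head, its near face 52 to 62 mm behind the upright's back face (the narrow gap), nearly square to it. Must stay where it is.
- vial: Small jar with blue cap, 34 mm across, 75 mm high, loose beside the station; origin at the centre of its underside. Leave alone.
- wrench: Steel spanner 170 mm long lying flat beside the station; leave alone.
- sample: Green glass test plate 50 x 50 x 12 mm lying on the bench; leave alone.
- nut_tray: Open blue tray of spare nuts, 100 x 80 x 30 mm; leave alone.
- slide_box: White box 90 x 50 x 35 mm; leave alone.
- screwdriver: Screwdriver lying on the bench; leave alone.

How it is judged:
On the way, in this order (a step that is already met when the one before it is completed fails the run):
1. the button is fully down (value of joint start above 0.0053 m), for 0.05 s.
2. the button is up again and the bolt has begun to turn (value of joint start below 0.001 m and value of joint bolt above 0.06 rad), for 0.1 s.
3. the bolt head is gripped between the fingers and stands still (contact force between the fingers and bolt_head above 8 N and distance between the grasp point and bolt_head below 0.02 m and velocity of joint bolt between -0.02 and 0.02 rad/s), for 0.4 s.
At the end, for the whole second after the job is handed in: The driver has been started and its button is up; the bolt head is between the fingers (grasp point within 20 mm of its centre, finger force over 8 N) and turns at less than 0.02 rad/s; lamp box, jar, spanner, test plate, tray, white box and screwdriver are each within 20 mm of where they began (all of step 2 and all of step 3 and distance of each of lamp, vial, wrench, sample, nut_tray, slide_box, screwdriver from where it was at the start of the episode below 0.02 m); the arm keeps its last pose, push and grip.
It fails at once if the lamp box or another loose thing is shoved by more than 20 mm (distance of any of lamp, vial, wrench, sample, nut_tray, slide_box, screwdriver from where it was at the start of the episode above 0.02 m).
It also fails if it takes over 53 s, if anything falls off the work surface, if the arm or the gripper's body presses on something with over 40 N, if the wrist force passes 120 N, or if a joint passes its speed limit or range.

## Working session

There is one attempt and no reset: what is moved stays moved. The work goes in short steps, Python scripts to look and compute and a shell command to move; the robot and the scene stay as the last step left them, time stands still between calls to the robot, and variables do not carry over. Pictures are saved under pics/ and viewed, at most 10 in all, crops included, and the job is handed in when it is done.

```bash
mkdir -p pics; ls; python3 - <<'E'
from cell import *
import cv2
print(observe()); print(finger_overhang)
for n in("side","top"):
    cv2.imwrite(f"pics/{n}0.png",capture(n)); print(n,calibration(n))
E
```

```text
pics
{'clock': 0.0, 'joint_pos': array([-1.39649602e+00,  4.94193041e-01,  1.34614537e+00,  3.47678402e-06,
        1.30246636e+00, -9.55360829e-02]), 'qvel': array([ 4.65707099e-04, -1.80731302e-05, -1.21941567e-03, -1.12037731e-03,
        5.92089873e-04, -1.29074463e-03]), 'joint_efforts': array([-2.53455000e-03, -8.82176185e+01, -3.83892238e+01, -2.35674888e-04,
        9.68955777e-03, -6.19444131e-05]), 'tool_pos': array([ 0.16653118, -0.60204926,  0.24168928]), 'ee_rot': array([-6.05655407e-04,  9.90912218e-01,  1.34508768e-01, -2.21871235e-05]), 'force': array([-0.60436356, -0.29926473, -0.01797152]), 'torque': array([0.04582299, 0.03450983, 0.02225541]), 'finger_force': 0.0, 'grip_width': 0.08522788724960849}
0.011
side {'fx': 471.12958929333973, 'fy': 471.12958929333973, 'cx': 259.6477262581397, 'cy': 197.16184009496985, 'eye': array([ 0.38814699, -1.32226785,  1.32064334]), 'orientation': array([-0.40816089,  0.91088206, -0.05246932,  0.03074941])}
top {'fx': 415.5651591231409, 'fy': 415.5651591231409, 'cx': 257.3069103136727, 'cy': 193.26572241462497, 'eye': array([0.38310358, 0.03500876, 1.45067221]), 'orientation': array([ 0.04117311, -0.69678251,  0.71365277, -0.05914925])}
```

```bash
python3 -c "
import cv2
for n in ('side','top'):
    cv2.imwrite(f'pics/{n}0b.png',cv2.resize(cv2.imread(f'pics/{n}0.png'),(800,600),interpolation=cv2.INTER_CUBIC))"
```

```text
(no output)
```

View pics/top0.png

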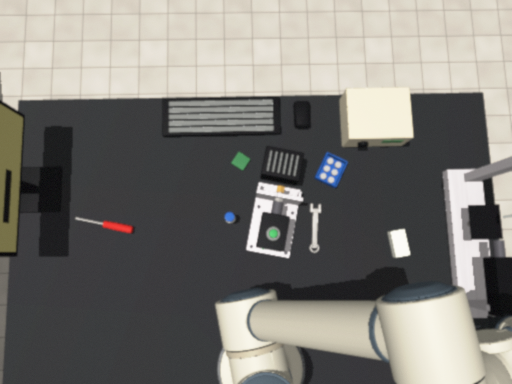

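View pics/side0.png

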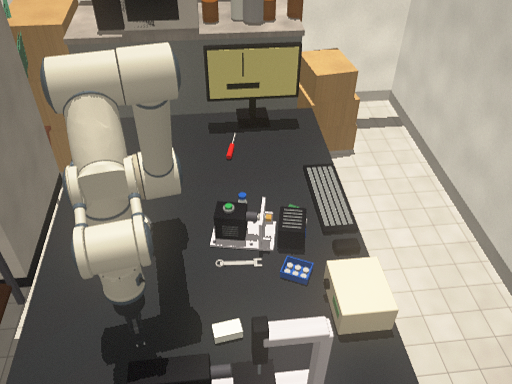

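Top view: button about (273,233), bolt about (281,189), lamp about (284,165). Side view: button about (228,207), lamp about (292,225). I'll enlarge both next.

```bash
python3 -c "
import cv2
a=cv2.imread('pics/top0.png')[140:265,225:325]; b=cv2.imread('pics/side0.png')[185:260,200:320]
cv2.imwrite('pics/c1.png',cv2.resize(a,None,fx=4.8,fy=4.8,interpolation=cv2.INTER_CUBIC))
cv2.imwrite('pics/c2.png',cv2.resize(b,None,fx=6,fy=6,interpolation=cv2.INTER_CUBIC))"
```

```text
(no output)
```

View pics/c1.png

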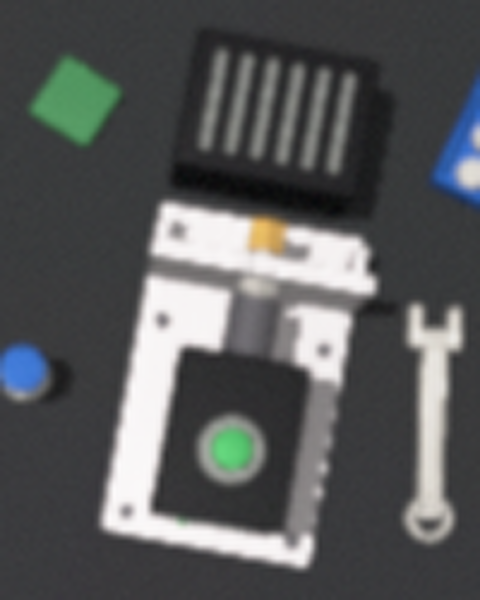

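View pics/c2.png

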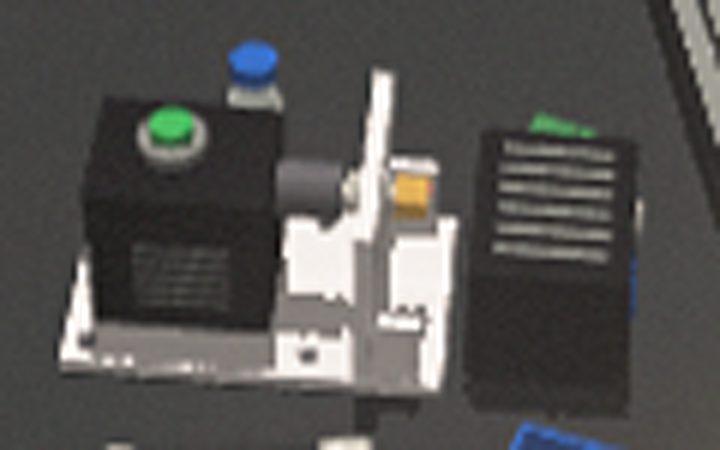

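```bash
cat > h.py <<'E'
import numpy as np
from cell import *
from scipy.spatial.transform import Rotation as R
def cam(n):
    c=calibration(n); q=c["orientation"]; return c,R.from_quat(np.r_[q[1:],q[0]]).as_matrix()
C={n:cam(n) for n in("side","top")}
def proj(n,P):
    c,M=C[n]; p=(np.atleast_2d(P)-c["eye"])@M
    return np.c_[c["fx"]*p[:,0]/p[:,2]+c["cx"],c["fy"]*p[:,1]/p[:,2]+c["cy"]]
def ray(n,uv,z):
    c,M=C[n]; d=M@np.array([(uv[0]-c["cx"])/c["fx"],(uv[1]-c["cy"])/c["fy"],1])
    return c["eye"]+d*(z-c["eye"][2])/d[2]
def st(s,P):  # station->world
    c,q=np.cos(s[2]),np.sin(s[2]); P=np.atleast_2d(P)
    return np.c_[s[0]+c*P[:,0]-q*P[:,1],s[1]+q*P[:,0]+c*P[:,1],P[:,2]]
def c1(x,y): return (225+x/4.8-.5+.1,140+y/4.8-.5+.1)
def c2(x,y): return (200+x/6-.5+.1,185+y/6-.5+.1)
E
python3 - <<'E'
from h import *
from scipy.optimize import least_squares
obs=[("top",(-.125,0,.146),c1(231,449)),("side",(-.125,0,.146),c2(171,124)),
("top",(.024,0,.114),c1(267,233)),("side",(.024,0,.1),c2(411,193)),
("top",(-.175,.045,.128),c1(152,513)),("top",(-.06,-.045,.128),c1(309,372)),("top",(-.06,.045,.128),c1(182,347))]
f=lambda s:np.concatenate([(proj(n,st(s,p))-u)[0] for n,p,u in obs])
r=least_squares(f,[.4,0,0],loss="soft_l1"); print(r.x,np.degrees(r.x[2])); print(f(r.x).reshape(-1,2).round(2))
s=r.x; print("button",st(s,(-.125,0,.146)),"bolt",st(s,(.024,0,.1)))
for p in ((203,28),(380,65),(177,165)): 
    w=ray("top",c1(*p),.098)-[s[0],s[1],0]; print("lamp corner st",R.from_euler('z',-s[2]).apply(w))
for p in ((485,130),(640,140),(473,290),(630,293)):
    w=ray("side",c2(*p),.098)-[s[0],s[1],0]; print("lamp corner side",R.from_euler('z',-s[2]).apply(w))
for p in ((25,368),):
    print("vial",R.from_euler('z',-s[2]).apply(ray("top",c1(*p),.075)-[s[0],s[1],0]))
o=observe();q=o["ee_rot"];T=R.from_quat(np.r_[q[1:],q[0]]);print(T.as_matrix().round(3))
E
```

```text
[ 0.56367335 -0.07132609 -0.20212344] -11.580819912054611
[[ 0.17  0.26]
 [-0.25 -0.04]
 [-0.14  0.56]
 [-0.1   0.13]
 [-0.44  0.31]
 [ 0.89 -1.02]
 [-0.35 -0.81]]
button [[ 0.44121804 -0.04623234  0.146     ]] bolt [[ 0.58718477 -0.07614409  0.1       ]]
lamp corner st [0.16316806 0.06727708 0.098     ]
lamp corner st [ 0.15951345 -0.05866322  0.098     ]
lamp corner st [0.06425899 0.06819595 0.098     ]
lamp corner side [0.0673105  0.06483982 0.098     ]
lamp corner side [0.16590621 0.06487773 0.098     ]
lamp corner side [ 0.06694725 -0.07708049  0.098     ]
lamp corner side [ 0.16090777 -0.07074003  0.098     ]
vial [-0.0905187   0.14664467  0.075     ]
[[ 0.964  0.267 -0.   ]
 [ 0.267 -0.964  0.001]
 [ 0.    -0.001 -1.   ]]
```

```bash
python3 -m pendant '[[[0,0,0,0,0,0.0301,1],[0,0,0,0,0,0.0301,1],[0,0,0,0,0,0.0301,1],[0,0,0,0,0,0.0301,1],[0,0,0,0,0,0.0301,1],[0.026,-0.1,0,0,0,0,1],[0.026,-0.1,0,0,0,0,1],[0.026,-0.1,0,0,0,0,1],[0.026,-0.1,0,0,0,0,1],[0.026,-0.1,0,0,0,0,1],[0.026,-0.1,0,0,0,0,1],[0.026,-0.1,0,0,0,0,1]]]' 60; python3 -m pendant '[[[0.026,-0.1,0,0,0,0,1],[0.026,-0.1,0,0,0,0,1],[0.026,-0.1,0,0,0,0,1],[0.026,-0.1,0,0,0,0,1],[0.026,-0.1,0,0,0,0,1],[0.026,-0.1,0,0,0,0,1],[0.026,-0.1,0,0,0,0,1],[0.026,-0.1,0,0,0,0,1],[0.026,-0.1,0,0,0,0,1],[0.026,-0.1,0,0,0,0,1],[0.026,-0.1,0,0,0,0,1],[0.026,-0.1,0,0,0,0,1]]]'
cat >> h.py <<'E'
S=np.array([.56367,-.07133,-.20212])
def gap(P,yaw=S[2]):  # shift in fractions along tool axes, turn about tool z in fractions
    o=observe();q=o["ee_rot"];T=R.from_quat(np.r_[q[1:],q[0]]); M=T.as_matrix()
    print("t",o["clock"],"pos",o["tool_pos"].round(4),"yaw",np.arctan2(M[1,0],M[0,0]).round(4),"tilt",M[:,2].round(3),"F",o["force"].round(1),"w",o["grip_width"],"ff",o["finger_force"])
    print("shift frac",(M.T@(np.ravel(P)-o["tool_pos"])/.25).round(4),"turn z frac",-(yaw-np.arctan2(M[1,0],M[0,0]))/np.pi)
E
python3 -c "
from h import *
gap(st(S,(-.125,0,.177)))"
```

```text
clock: 1.1
tool_pos: [0.2467, -0.4388, 0.2421]
ee_rot: [-0.0, 0.995, -0.101, -0.0]
force: [-0.0, -0.2, 0.7]
grip_width: 0.0001
finger_force: 0.0
clock: 2.1
tool_pos: [0.3836, -0.1608, 0.2422]
ee_rot: [-0.0, 0.995, -0.101, -0.0]
force: [1.5, 0.4, 0.3]
grip_width: 0.0
finger_force: 0.0
t 2.1 pos [ 0.3836 -0.1608  0.2422] yaw -0.2031 tilt [-0.  0. -1.] F [1.5 0.4 0.3] w 1.3170805855672187e-05 ff 0.0
shift frac [ 0.1335 -0.4952  0.2608] turn z frac -0.00031123024418036247
```

```bash
python3 -m pendant '[[[0.026,-0.096,0,0,0,0,1],[0.026,-0.096,0.05,0,0,0,1],[0.026,-0.096,0.05,0,0,0,1],[0.026,-0.096,0.05,0,0,0,1],[0.02,-0.06,0.05,0,0,0,1],[0,0,0,0,0,0,1],[0,0,0,0,0,0,1]]]'
python3 -c "
from h import *
gap(st(S,(-.125,0,.177)))
import cv2
a=capture('top')[140:265,225:325]; b=capture('side')[170:260,190:310]
cv2.imwrite('pics/d1.png',np.hstack([cv2.resize(a,(400,500),interpolation=2),cv2.resize(b,(400,300),interpolation=2)[np.r_[0:300,[299]*200]]]))"
```

```text
clock: 2.68
tool_pos: [0.4358, -0.0589, 0.1917]
ee_rot: [-0.0, 0.995, -0.1, -0.001]
force: [-0.6, -0.0, -0.3]
grip_width: -0.0
finger_force: 0.0
t 2.6833 pos [ 0.4358 -0.0589  0.1917] yaw -0.2011 tilt [-0.002  0.    -1.   ] F [-0.6 -0.  -0.3] w -1.1275708076807302e-05 ff 0.0
shift frac [ 0.0112 -0.054   0.0588] turn z frac 0.0003099531345909093
```

View pics/d1.png

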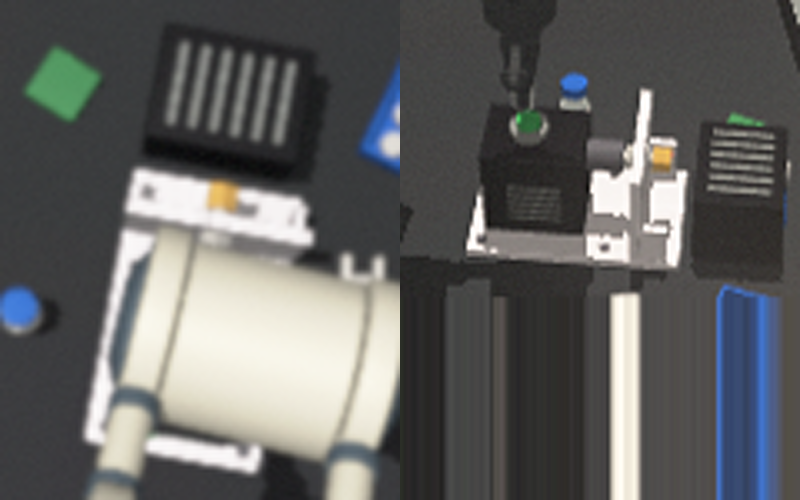

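The right half shows the closed fingers above the green button at about (527,122), nearly centred. I'll correct by 13 mm in y and approach.

```bash
python3 -m pendant '[[[0.011,-0.054,0,0,0,0,1],[0,0,0.04,0,0,0,1],[0,0,0.04,0,0,0,1],[0,0,0.03,0,0,0,1],[0,0,0,0,0,0,1],[0,0,0.012,0,0,0,1],[0,0,0.012,0,0,0,1],[0,0,0.008,0,0,0,1],[0,0,0,0,0,0,1]]]'
python3 -c "
from h import *
gap(st(S,(-.125,0,.151)))"
```

```text
clock: 3.53
tool_pos: [0.4417, -0.0472, 0.1568]
ee_rot: [0.0, 0.995, -0.101, 0.0]
force: [-0.8, -2.3, 3.0]
grip_width: -0.0002
finger_force: 1.5
t 3.5333 pos [ 0.4417 -0.0472  0.1568] yaw -0.2032 tilt [ 0. -0. -1.] F [-0.8 -2.3  3. ] w -0.00017210350438832261 ff 1.4701147377490997
shift frac [-0.0025 -0.0034  0.0232] turn z frac -0.0003302510352805033
```

```bash
python3 -m pendant '[[[0,0,0.012,0,0,0,1],[0,0,0.01,0,0,0,1],[0,0,0,0,0,0,1],[0,0,0,0,0,0,1]]]'; python3 -m pendant '[[[0,0,0.004,0,0,0,1],[0,0,0,0,0,0,1]]]'
```

```text
clock: 3.87
tool_pos: [0.442, -0.0472, 0.1537]
ee_rot: [0.0, 0.995, -0.101, 0.001]
force: [-16.1, 0.0, 70.3]
grip_width: 0.0001
finger_force: 34.8
clock: 4.03
tool_pos: [0.4421, -0.0472, 0.1533]
ee_rot: [0.0, 0.995, -0.101, 0.002]
force: [-22.3, 0.9, 89.8]
grip_width: 0.0002
finger_force: 44.9
```

```bash
python3 -m pendant '[[[0,0,-0.03,0,0,0,1],[0,0,-0.06,0,0,0,1],[0,0,-0.06,0,0,0,1],[0,0,-0.06,0,0,0,0],[0,0,-0.06,0,0,0,-1],[0.05,0,-0.06,0,0,0,-1],[0.08,0,0,0,0,0,-1],[0.08,0,0,0,0,0,-1],[0.08,0,0,0,0,0,-1],[0.08,0,0,0,0,0,-1],[0.08,0,0,0,0,0,-1],[0.08,0,0,0,0,0,-1]]]'
python3 -m pendant '[[[0.06,0,0,0,0,0,-1],[0,0,0,0,0,0,-1],[0,0,0,0,0,0,-1]]]'
python3 -c "
from h import *
gap(st(S,(.026,0,.092)))
import cv2
b=capture('side')[160:260,200:320]
cv2.imwrite('pics/e1.png',cv2.resize(b,None,fx=6,fy=6,interpolation=2))"
```

```text
clock: 5.03
tool_pos: [0.5721, -0.0736, 0.2326]
ee_rot: [-0.0, 0.995, -0.101, -0.0]
force: [0.2, 0.3, 0.3]
grip_width: 0.0855
finger_force: 0.0
clock: 5.28
tool_pos: [0.586, -0.0766, 0.2322]
ee_rot: [-0.0, 0.995, -0.101, -0.0]
force: [-0.9, 0.1, -0.2]
grip_width: 0.0854
finger_force: 0.0
t 5.2833 pos [ 0.586  -0.0766  0.2322] yaw -0.2029 tilt [-0.001  0.    -1.   ] F [-0.9  0.1 -0.2] w 0.08542945070356735 ff 0.0
shift frac [ 0.0127 -0.0025  0.561 ] turn z frac -0.00026105175962850695
```

View pics/e1.png

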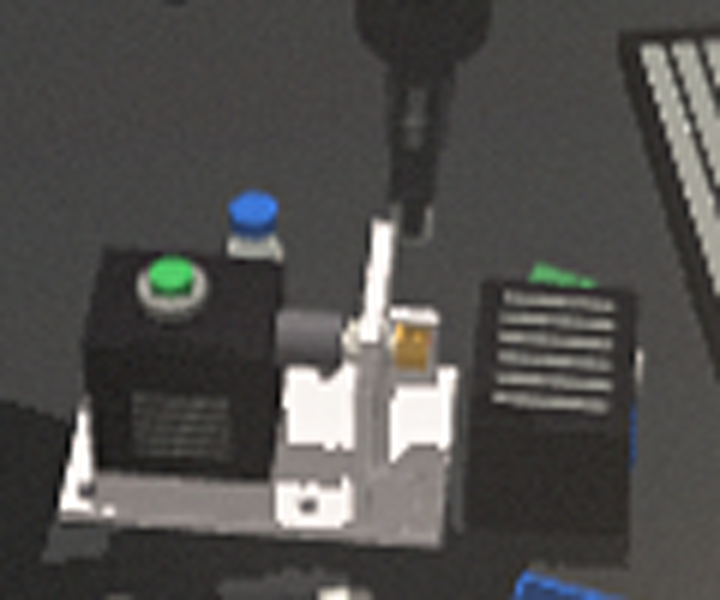

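The bolt head (413,345) now shows a turned facet, the button is up (170,275), and the open gripper sits over the gap, with its near fingertip at (415,235). I'll descend, aiming 3 mm toward the lamp side.

```bash
python3 -m pendant '[[[0.017,-0.0025,0.03,0,0,0,-1],[0,0,0.05,0,0,0,-1],[0,0,0.05,0,0,0,-1],[0,0,0.05,0,0,0,-1],[0,0,0.05,0,0,0,-1],[0,0,0.05,0,0,0,-1],[0,0,0.05,0,0,0,-1],[0,0,0,0,0,0,-1]]]'
python3 -m pendant '[[[0,0,0.05,0,0,0,-1],[0,0,0.05,0,0,0,-1],[0,0,0.05,0,0,0,-1],[0,0,0.05,0,0,0,-1],[0,0,0.03,0,0,0,-1],[0,0,0,0,0,0,-1],[0,0,0,0,0,0,-1]]]'
python3 -c "
from h import *
gap(st(S,(.026,0,.092)))
import cv2
b=capture('side')[160:260,200:320]
cv2.imwrite('pics/f1.png',cv2.resize(b,None,fx=6,fy=6,interpolation=2))"
```

```text
clock: 6.0
tool_pos: [0.5885, -0.0765, 0.1479]
ee_rot: [-0.0, 0.995, -0.101, -0.002]
force: [-0.3, 0.9, -0.9]
grip_width: 0.0855
finger_force: 0.0
clock: 6.58
tool_pos: [0.5902, -0.0768, 0.0931]
ee_rot: [-0.0, 0.995, -0.101, -0.0]
force: [-0.1, 0.3, 0.2]
grip_width: 0.0854
finger_force: 0.0
t 6.5833 pos [ 0.5902 -0.0768  0.0931] yaw -0.2029 tilt [-0.  0. -1.] F [-0.1  0.3  0.2] w 0.08537490418115895 ff 0.0
shift frac [-0.0043 -0.0003  0.0043] turn z frac -0.00025750595126198964
```

View pics/f1.png

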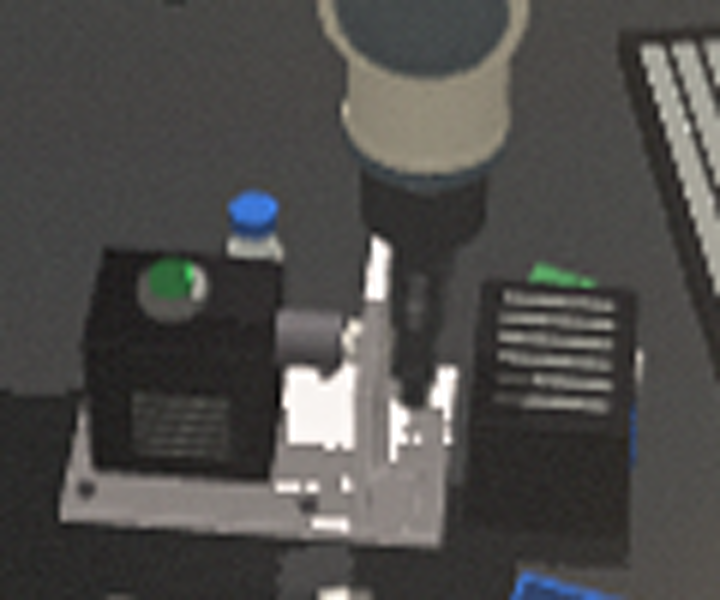

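The fingers are in the gap beside the head (tip at (415,400)), clear of both the upright and the lamp. The bolt is at about 0.24 rad. Gripping now could squeeze it back to the 0 flat, so I'll wait for the 1.05 rad flat at about 16.3 s.

```bash
python3 -m pendant '[[[0,0,0,0,0,0,-1],[0,0,0,0,0,0,-1],[0,0,0,0,0,0,-1],[0,0,0,0,0,0,-1],[0,0,0,0,0,0,-1],[0,0,0,0,0,0,-1],[0,0,0,0,0,0,-1],[0,0,0,0,0,0,-1],[0,0,0,0,0,0,-1],[0,0,0,0,0,0,-1],[0,0,0,0,0,0,-1],[0,0,0,0,0,0,-1]]]' >/dev/null
python3 -m pendant '[[[0,0,0,0,0,0,-1],[0,0,0,0,0,0,-1],[0,0,0,0,0,0,-1],[0,0,0,0,0,0,-1],[0,0,0,0,0,0,-1],[0,0,0,0,0,0,-1],[0,0,0,0,0,0,-1],[0,0,0,0,0,0,-1],[0,0,0,0,0,0,-1],[0,0,0,0,0,0,-1],[0,0,0,0,0,0,-1],[0,0,0,0,0,0,-1]]]' >/dev/null
python3 -m pendant '[[[0,0,0,0,0,0,-1],[0,0,0,0,0,0,-1],[0,0,0,0,0,0,-1],[0,0,0,0,0,0,-1],[0,0,0,0,0,0,-1],[0,0,0,0,0,0,-1],[0,0,0,0,0,0,-1],[0,0,0,0,0,0,-1],[0,0,0,0,0,0,-1],[0,0,0,0,0,0,-1],[0,0,0,0,0,0,-1],[0,0,0,0,0,0,-1]]]' >/dev/null
python3 -m pendant '[[[0,0,0,0,0,0,-1],[0,0,0,0,0,0,-1],[0,0,0,0,0,0,-1],[0,0,0,0,0,0,-1],[0,0,0,0,0,0,-1],[0,0,0,0,0,0,-1],[0,0,0,0,0,0,-1],[0,0,0,0,0,0,-1],[0,0,0,0,0,0,-1],[0,0,0,0,0,0,-1],[0,0,0,0,0,0,-1],[0,0,0,0,0,0,-1]]]' >/dev/null
python3 -m pendant '[[[0,0,0,0,0,0,-1],[0,0,0,0,0,0,-1],[0,0,0,0,0,0,-1],[0,0,0,0,0,0,-1],[0,0,0,0,0,0,-1],[0,0,0,0,0,0,-1],[0,0,0,0,0,0,-1],[0,0,0,0,0,0,-1],[0,0,0,0,0,0,-1],[0,0,0,0,0,0,-1],[0,0,0,0,0,0,-1],[0,0,0,0,0,0,-1]]]' >/dev/null
python3 -m pendant '[[[0,0,0,0,0,0,-1],[0,0,0,0,0,0,-1],[0,0,0,0,0,0,-1],[0,0,0,0,0,0,-1],[0,0,0,0,0,0,-1],[0,0,0,0,0,0,-1],[0,0,0,0,0,0,-1],[0,0,0,0,0,0,-1],[0,0,0,0,0,0,-1],[0,0,0,0,0,0,-1],[0,0,0,0,0,0,-1],[0,0,0,0,0,0,-1]]]' >/dev/null
python3 -m pendant '[[[0,0,0,0,0,0,-1],[0,0,0,0,0,0,-1],[0,0,0,0,0,0,-1],[0,0,0,0,0,0,-1],[0,0,0,0,0,0,-1],[0,0,0,0,0,0,-1],[0,0,0,0,0,0,-1],[0,0,0,0,0,0,-1],[0,0,0,0,0,0,-1],[0,0,0,0,0,0,-1],[0,0,0,0,0,0,-1],[0,0,0,0,0,0,-1]]]' >/dev/null
python3 -m pendant '[[[0,0,0,0,0,0,-1],[0,0,0,0,0,0,-1],[0,0,0,0,0,0,-1],[0,0,0,0,0,0,-1],[0,0,0,0,0,0,-1],[0,0,0,0,0,0,-1],[0,0,0,0,0,0,-1],[0,0,0,0,0,0,-1],[0,0,0,0,0,0,-1],[0,0,0,0,0,0,-1],[0,0,0,0,0,0,-1],[0,0,0,0,0,0,-1]]]' >/dev/null
python3 -m pendant '[[[0,0,0,0,0,0,-1],[0,0,0,0,0,0,-1],[0,0,0,0,0,0,-1],[0,0,0,0,0,0,-1],[0,0,0,0,0,0,-1],[0,0,0,0,0,0,-1],[0,0,0,0,0,0,-1],[0,0,0,0,0,0,-1],[0,0,0,0,0,0,-1],[0,0,0,0,0,0,-1],[0,0,0,0,0,0,-1],[0,0,0,0,0,0,-1]]]'
python3 -m pendant '[[[0,0,0,0,0,0,0],[0,0,0,0,0,0,0.2],[0,0,0,0,0,0,0.4],[0,0,0,0,0,0,0.6],[0,0,0,0,0,0,1],[0,0,0,0,0,0,1],[0,0,0,0,0,0,1],[0,0,0,0,0,0,1],[0,0,0,0,0,0,1],[0,0,0,0,0,0,1],[0,0,0,0,0,0,1],[0,0,0,0,0,0,1]]]' 70
python3 -c "
from h import *
gap(st(S,(.024,0,.092)))"
```

```text
clock: 15.63
tool_pos: [0.5902, -0.0769, 0.0928]
ee_rot: [-0.0, 0.995, -0.101, 0.0]
force: [0.6, 0.6, 0.3]
grip_width: 0.0853
finger_force: 0.0
clock: 16.63
tool_pos: [0.5903, -0.0767, 0.093]
ee_rot: [-0.0, 0.995, -0.101, 0.0]
force: [-1.5, 2.4, 5.7]
grip_width: 0.0227
finger_force: 68.6
t 16.6333 pos [ 0.5903 -0.0767  0.093 ] yaw -0.203 tilt [ 0.  0. -1.] F [-1.5  2.4  5.7] w 0.02269501532905094 ff 68.5835792706348
shift frac [-0.0127  0.0006  0.0041] turn z frac -0.00029600402583793546
```

The head is gripped on its flats (about 23 mm wide, 69 N). I'll hold a second, check it stays steady, and look once.

```bash
python3 -m pendant '[[[0,0,0,0,0,0,1],[0,0,0,0,0,0,1],[0,0,0,0,0,0,1],[0,0,0,0,0,0,1],[0,0,0,0,0,0,1],[0,0,0,0,0,0,1],[0,0,0,0,0,0,1],[0,0,0,0,0,0,1],[0,0,0,0,0,0,1],[0,0,0,0,0,0,1],[0,0,0,0,0,0,1],[0,0,0,0,0,0,1]]]'
python3 -c "
from h import *
import cv2
b=capture('side')[160:260,200:320]
cv2.imwrite('pics/g1.png',cv2.resize(b,None,fx=6,fy=6,interpolation=2))"
```

```text
clock: 17.63
tool_pos: [0.5903, -0.0766, 0.093]
ee_rot: [-0.0, 0.995, -0.101, 0.0]
force: [-1.1, 3.0, 5.1]
grip_width: 0.0224
finger_force: 68.6
```

View pics/g1.png

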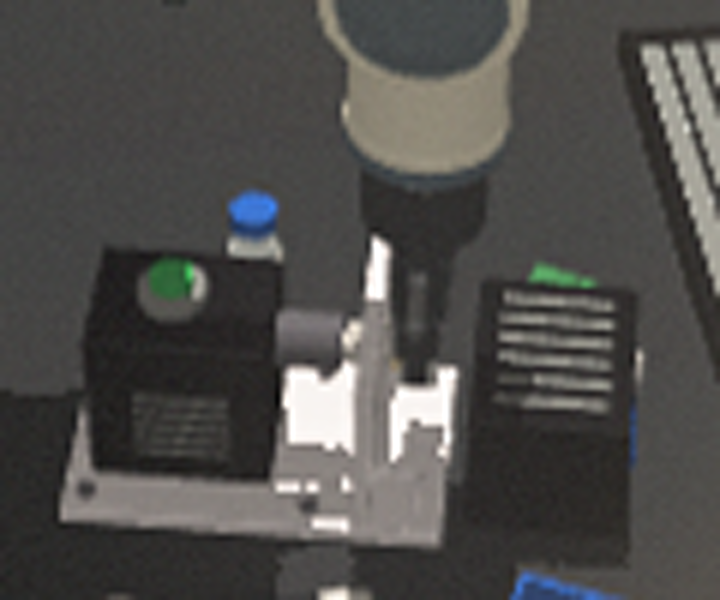

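The fingers hold the head at about (415,360); the lamp and jar haven't moved. The opening shrank by 0.3 mm, so I'll hold another second to let it settle.

```bash
python3 -m pendant '[[[0,0,0,0,0,0,1],[0,0,0,0,0,0,1],[0,0,0,0,0,0,1],[0,0,0,0,0,0,1],[0,0,0,0,0,0,1],[0,0,0,0,0,0,1],[0,0,0,0,0,0,1],[0,0,0,0,0,0,1],[0,0,0,0,0,0,1],[0,0,0,0,0,0,1],[0,0,0,0,0,0,1],[0,0,0,0,0,0,1]]]'
python3 -m pendant '[[[0,0,0,0,0,0,1],[0,0,0,0,0,0,1],[0,0,0,0,0,0,1],[0,0,0,0,0,0,1],[0,0,0,0,0,0,1],[0,0,0,0,0,0,1],[0,0,0,0,0,0,1],[0,0,0,0,0,0,1],[0,0,0,0,0,0,1],[0,0,0,0,0,0,1],[0,0,0,0,0,0,1],[0,0,0,0,0,0,1]]]'
```

```text
clock: 18.68
tool_pos: [0.5903, -0.0767, 0.093]
ee_rot: [-0.0, 0.995, -0.101, 0.0]
force: [-1.9, 3.7, 4.4]
grip_width: 0.0227
finger_force: 68.6
clock: 19.68
tool_pos: [0.5903, -0.0766, 0.093]
ee_rot: [-0.0, 0.995, -0.101, 0.0]
force: [-0.4, 3.8, 5.6]
grip_width: 0.0225
finger_force: 68.6
```

Steady: the changes in width are only noise.

```bash
python3 -c "
from cell import *
print(job_done())"
```

```text
the job is handed in; nothing more can be done
None
```

I started the driver and handed the job in at about 20 s, still gripping the bolt head on its flats at about 69 N; finger opening and force held steady, and in the last picture the lamp box and jar had not moved (no verdict came back).

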